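Take the orange paint out of the dust box

ROBOT

A 6-joint arm with a two-finger parallel gripper is mounted at the origin on a cart in front of the work surface, level with it; the furniture and walls round the work are solid. World frame = base frame: x ahead of the robot, y to its left, z up, the work surface at z = 0. Lengths are in m, angles in rad, forces in N, time in s.
With the tool pointing down it reaches from about 0.275 to 0.75 m from the base axis. Payload 10.2 kg.
Tool frame: the origin (TCP) lies at the very end of the fingers, on their centre line; the grasp point (between the pads) lies 19 mm behind it; z points along the fingers, y is the line along which they close (so a half turn about z gives the same grasp; the last joint's range is limited). The gripper opens to 85 mm and grips with 20 to 120 N. Pads are 22 mm wide; open, the fingers measure 114 mm over their backs; the gripper's body (76 mm by 85 mm) begins 54 mm behind the grasp point. The pads swing forward as they close: fully open they stand 13 mm farther back than shut.
Start: joints at [-1.369, 0.313, 1.498, -0, 1.331, -0.223], TCP at [0.216, -0.478, 0.205] pointing down, gripper open.
Joint ranges: [-2.94, 2.94], [-0.97, 2.17], [0.19, 2.56], [-1.23, 4.37], [0.02, 3.11], [-2.88, 2.88]. Speed limits (rad/s): [2.39, 2.39, 3.01, 3.14, 3.14, 3.14].

INTERFACE

Orientations are given as [roll, pitch, yaw] about the fixed x, y, z axes, in that order (R = Rz(yaw) Ry(pitch) Rx(roll)).
In Python, from cell import arm, viewer, ticket, masks_of gives the robot as it stands.
- The arm moves only by the shell command python3 -m pendant 'ROWS' [OPENING] [FORCE]. ROWS is JSON, a list of rows, each an object with "xyz": the shift along the tool's x, y, z each as a share of 40 mm, from -1 to 1, a list of three; "delta_rot": the turn, a rotation vector about the tool's x, y, z each as a share of 5 degrees, from -1 to 1, a list of three. In form: [{"xyz": [tx, ty, tz], "delta_rot": [wx, wy, wz]}, ...]. A call has exactly 5 rows; each row shifts and turns the commanded pose from where the row before left it, along the tool's axes as they then stand; what a row does not reach is not made up. A row lasts 1/10 s, in which the tool goes at most 50 mm and 8.59 degrees, less where a joint would pass 70% of its speed; a pose out of reach is approached as far as the arm can. A call with a number of a shift or a turn outside -1 to 1 is refused whole. A call with a gripper value outside its range is refused whole. OPENING is the gripper's target within -1 to 1 (shut at 1, half-way at 0, fully open at -1), set as the call begins (- or left out, the last holds). The fingers move at their own pace and stop on an object; FORCE is the grip in N (left out, the last holds). Time passes only in rows, so rows that do not move let the fingers close, or fill a call up. It gives the time, the measured TCP pose, the force, the opening and the grip force at its end, in the units of the state.
- arm.get_state(): the state, without advancing time (a new reading comes with each control period).
- viewer.get_image(name): name is "side" or "top"; returns the picture (400x640x3 uint8, red, green, blue); there is no depth.
- viewer.camera_params(name): a dict with "vertical_fov" (degrees; the focal length in pixels is half the picture's height over the tangent of half this angle, whatever the lens; pixels are square), "cx", "cy" (the principal point, pixels), "world_to_cam" (4x4, takes a point from world to camera coordinates). Camera axes: x right, y down, z forward; pixel columns grow to the right and rows downward; lengths in m; the calibration is good to about 2 mm. A picture is of the moment at which its call begins. camera_params takes no time and is no camera call.
- ticket.job_done(): hands the job in; it is judged then, once.
Trained networks look in the newest picture that a camera, given by its name, has taken for a name from the list of things; names that differ only in an ending like _2 or _b are one class to them, and where a whole thing is asked for, a point or a joint stands for the part that bears it (a point fixed in the world has none). Each returns a list of dicts, best first, with "confidence" (0 to 1); they miss things now and then, are a little off and sometimes report something else, mostly with a low value. They report only what shows in the picture. A call takes as long as a camera call. They do not tell look-alikes from the thing itself.
- masks_of(camera, query): "pixels" (400x640 bool, what is visible of it) and "bbox" ([left, top, width, height] in pixels, round what is visible of it).
The state is a dict: "clock": time; "joint_positions": joint angles; "dq": joint speeds; "effort": joint torques, N m; "tcp_pos": TCP position; "orientation": TCP orientation; "wrist_force": force on the tool from outside, world axes, zero at the start; "torque": the same for the moment, N m; "width": finger opening in m; "gripper_force": force on a finger pad.
Only numpy, scipy, OpenCV 4.12 (cv2) and the standard library are available. Lean on these libraries where they do the work, as an engineer would, in place of code of your own. Each camera call takes 0.05 s, during which the arm holds its last target. There are 200 camera calls.

TASK

Swing up the clear flap of the plywood dust box by its blue tongue until it leans back and stays open, and take out the orange paint bottle. Stand the bottle upright on the red-checked jar lid, wholly on its flat cream top. Leave the flap open and the green paint bottle standing in the box.

Things in the scene. Friction and masses are not known exactly. Their poses are not given: they have to be found in the camera images.
- dust_box: Plywood box, fixed, outside 122 mm deep (x), 226 wide (y), 90 high, walls and floor 6 mm. Origin: centre of its underside; x points to its back (hinge side), z up; the tongue is at its front (-x). Inside stand two paint bottles, 42 mm either side of its middle and 10 mm forward of it (3 mm more or less), in either order; each axis is about 65 mm from its side wall, 45 mm from the front wall.
- flap (a joint): Angle of the flap, rad: 0 shut on the box, growing as its front edge rises, 1.57 upright, 1.85 the stop, leaning back. A clear sheet 122 mm from hinge to front edge, 226 mm wide, 4 mm thick, 0.14 kg, on a free hinge: let go before upright it falls shut, let go past about 1.65 it leans back on the stop and stays open.
- flap_hinge (a point): Point on the flap's hinge line, at the middle of the box's width, 93 mm above the table at the back edge of the box. The hinge line runs along the box's y axis.
- flap_tongue (a point): Grip point of the blue tongue in the middle of the flap's front edge, in the flap's plane: 30 mm wide (along the hinge line), 8 mm thick, 47 mm long. The point is 32 mm outside the edge, 154 mm from the hinge line; shut, it is 93 mm above the table, clear below. Pinched across its width it turns between the fingers as the flap swings. x points to the hinge, y along it.
- bottle_orange_mid (a point): Middle, half-way up, of the paint bottle to take: orange body, white cap, 79 mm high, 0.03 kg. The round body is 25 mm across up to 56 mm above its underside, the cap above it 18 mm. z is the bottle's axis; its underside lies 39.5 mm below this point. It stands on the box's floor, its top 5 mm below the rim; held near the top of its body, it keeps the hand clear of the rim.
- bottle_green_mid (a point): Middle, half-way up, of the other paint bottle in the box, to be left there: green body, black cap, same shape and size.
- lid_top (a point): Centre of the flat cream top of the round jar lid with red and white checked rim, 84 mm across, 14 mm high, 0.12 kg, lying loose on the table to the left of the box, flat side up; this point is 14 mm above the table.
There are look-alikes about, which are no part of the job. Leave any black look-alike of the part that bears lid_top alone.

How it is judged:
On the way:
1. the flap is swung up past upright (value of joint flap above 1.5 rad), for 0.2 s.
At the end, for the whole second after the job is handed in: The flap leans open (past 1.5 rad), the orange bottle stands upright (within 10 degrees) on the flat top of the checked lid, its axis within 30 mm of the lid's centre, the lid lies flat, and the green bottle stands upright (within 10 degrees) in the box (value of joint flap above 1.5 rad and horizontal distance between bottle_orange_mid and lid_top below 0.03 m and z of bottle_orange_mid in the frame of lid_top between 0.032 and 0.047 m and angle between each of bottle_orange_mid, lid_top, bottle_green_mid's own z axis and vertical below 0.17 rad and x of bottle_green_mid in the frame of dust_box between -0.056 and 0.056 m and y of bottle_green_mid in the frame of dust_box between -0.107 and 0.107 m and z of bottle_green_mid in the frame of dust_box below 0.055 m); the robot touches nothing.
It also fails if it takes over 48 s, if anything falls off the work surface, if the arm or the gripper's body presses on something with over 40 N, if the wrist force passes 120 N, or if a joint passes its speed limit or range.

## Working session

There is one attempt and no reset: what is moved stays moved. The work goes in short steps, Python scripts to look and compute and a shell command to move; the robot and the scene stay as the last step left them, time stands still between calls to the robot, and variables do not carry over. Pictures are saved under pics/ and viewed, at most 10 in all, crops included, and the job is handed in when it is done.

```bash
mkdir -p pics; ls
cat > h.py <<'E'
import numpy as np, cv2
from cell import arm, viewer, ticket, masks_of
def cam(n):
    p=viewer.camera_params(n); f=200/np.tan(np.radians(p["vertical_fov"])/2)
    return f,p["cx"],p["cy"],np.array(p["world_to_cam"])
def proj(n,P):
    f,cx,cy,T=cam(n); q=T[:3,:3]@np.array(P,float)+T[:3,3]; return np.array([cx+f*q[0]/q[2],cy+f*q[1]/q[2]])
def ray(n,uv):
    f,cx,cy,T=cam(n); R=T[:3,:3]; d=R.T@np.array([(uv[0]-cx)/f,(uv[1]-cy)/f,1]); return -R.T@T[:3,3],d
def atz(n,uv,z):
    o,d=ray(n,uv); return o+d*(z-o[2])/d[2]
def snap(n,fn):
    im=viewer.get_image(n); cv2.imwrite(fn,im[:,:,::-1]); return im
E
python3 - <<'E'
from h import *
for n in ("top","side"):
    snap(n,f"pics/{n}0.png"); print(n,ray(n,(320,200)),cam(n)[0])
    for q in ("dust_box","flap","flap_tongue","bottle_orange_mid","bottle_green_mid","lid_top"):
        for m in masks_of(n,q)[:3]:
            ys,xs=np.nonzero(m["pixels"]); print(q,round(m["confidence"],2),m["bbox"],len(xs),xs.mean().round(1),ys.mean().round(1), atz(n,(xs.mean(),ys.mean()),{"flap_tongue":.093,"lid_top":.014,"flap":.093}.get(q,.05)).round(3))
a=cv2.imread("pics/top0.png");b=cv2.imread("pics/side0.png")
print(arm.get_state())
E
```

```text
pics
top (array([0.4927453 , 0.35689029, 0.94750315]), array([ 0.07393092, -0.03685522, -0.99658582])) 380.4149508952817
flap 0.94 [320.7, 198.2, 102.2, 80.8] 5662 369.9 229.2 [0.493 0.212 0.093]
flap_tongue 0.71 [318.1, 198.5, 104.2, 78.1] 5739 370.0 229.3 [0.492 0.211 0.093]
bottle_orange_mid 0.3 [318.2, 196.6, 102.0, 80.4] 5868 369.3 228.8 [0.493 0.206 0.05 ]
lid_top 0.87 [352.7, 138.4, 38.9, 33.2] 891 370.2 151.7 [0.686 0.199 0.014]
lid_top 0.59 [205.6, 224.3, 34.7, 33.4] 1027 222.3 241.3 [0.457 0.557 0.014]
lid_top 0.56 [258.0, 222.6, 38.9, 31.5] 953 276.9 236.1 [0.472 0.426 0.014]
side (array([0.34457018, 1.11709533, 0.77689123]), array([ 0.19921971, -0.72009582, -0.66469509])) 477.15436939184906
dust_box 0.82 [324.2, 130.8, 81.3, 94.5] 5088 357.0 177.4 [0.496 0.23  0.05 ]
flap 0.83 [324.1, 131.9, 82.0, 60.2] 3295 359.9 163.7 [0.49  0.231 0.093]
flap_tongue 0.64 [326.7, 133.9, 79.1, 60.8] 3159 359.4 163.1 [0.491 0.229 0.093]
lid_top 0.87 [323.7, 283.6, 42.5, 40.1] 1361 343.5 302.0 [0.455 0.569 0.014]
lid_top 0.68 [270.4, 163.7, 34.8, 25.6] 644 285.6 174.9 [0.683 0.217 0.014]
lid_top 0.64 [333.6, 234.3, 36.0, 36.1] 1016 349.6 252.2 [0.47  0.439 0.014]
{'clock': 0.7, 'joint_positions': array([-1.36941323e+00,  3.12889628e-01,  1.49772259e+00,  4.32261344e-05,
        1.33103816e+00, -2.23410793e-01]), 'dq': array([ 1.26042161e-03,  5.81118307e-05,  5.76821270e-04, -2.50617933e-04,
        3.84364812e-04, -9.39575562e-04]), 'effort': array([-9.63731036e-04, -4.12112904e+01, -2.59866714e+01, -1.38336300e-04,
        5.90773343e-04, -1.49945311e-05]), 'tcp_pos': array([ 0.2163623 , -0.47833087,  0.20469097]), 'orientation': array([-3.14154566e+00, -5.37353703e-05,  4.24783618e-01]), 'wrist_force': array([ 0.57009358, -0.38440349,  0.1815623 ]), 'torque': array([-0.02660232,  0.01263035,  0.01157896]), 'gripper_force': 0.0, 'width': 0.08513977702968369}
```

View pics/top0.png

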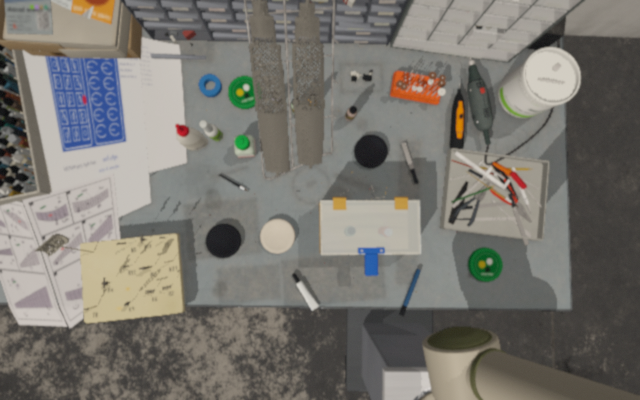

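View pics/side0.png

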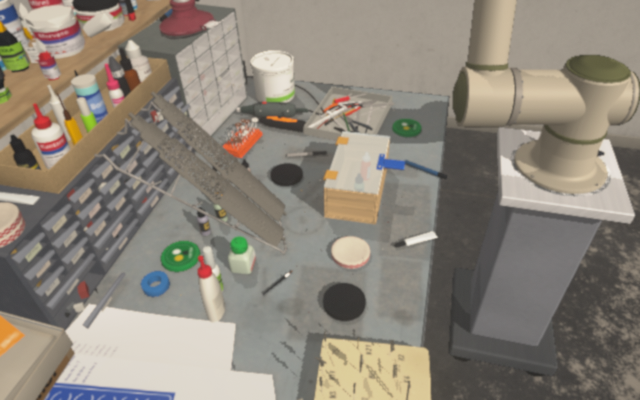

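The top view shows the cream/checked lid at (277,236), with black look-alikes at (223,240) and (371,151). The box is at about (370,228) and its blue tongue at (371,262). The side view shows the lid at (350,252), the box at (357,178), the tongue at (392,162), and bottles faintly visible through the flap. Next I'll refine the measurements.

Run:
```python
from h import *
t=cv2.imread("pics/top0.png");s=cv2.imread("pics/side0.png")
def blue(im,n,x0,x1,y0,y1):
    h=cv2.cvtColor(im,cv2.COLOR_BGR2HSV); m=np.zeros(h.shape[:2],np.uint8)
    m[y0:y1,x0:x1]=cv2.inRange(h,(100,140,80),(125,255,255))[y0:y1,x0:x1]
    k,l,st,c=cv2.connectedComponentsWithStats(m); i=1+np.argmax(st[1:,4]); ys,xs=np.nonzero(l==i)
    print(n,st[i],c[i]); r=cv2.minAreaRect(np.c_[xs,ys].astype(np.float32)); print([atz(n,p,.095).round(3).tolist() for p in cv2.boxPoints(r)], atz(n,c[i],.095).round(3))
blue(t,"top",340,400,235,290); blue(s,"side",370,410,145,180)
m=masks_of("top","flap")[0]["pixels"]; r=cv2.minAreaRect(np.argwhere(m)[:,::-1].astype(np.float32)); print("flap",r,[atz("top",p,.095).round(3).tolist() for p in cv2.boxPoints(r)])
for n,p in(("top",(277,236)),("side",(350,249))): print("lid",atz(n,p,.014).round(3))
c1=cv2.resize(t[180:290,305:435],None,fx=3,fy=3,interpolation=3);c2=cv2.resize(s[120:230,310:420],None,fx=3,fy=3,interpolation=3)
cv2.imwrite("pics/crop1.png",np.hstack([c1,c2]))
```

```text
top [363 248  17  27 348] [371.12068966 261.02873563]
[[0.45, 0.227, 0.095], [0.451, 0.191, 0.095], [0.393, 0.191, 0.095], [0.393, 0.227, 0.095]] [0.422 0.209 0.095]
side [379 157  26  12 182] [391.21428571 163.30769231]
[[0.447, 0.228, 0.095], [0.448, 0.196, 0.095], [0.389, 0.204, 0.095], [0.39, 0.236, 0.095]] [0.418 0.216 0.095]
flap ((370.4841003417969, 237.39515686035156), (75.1581802368164, 101.17549133300781), 88.49256896972656) [[0.553, 0.328, 0.095], [0.564, 0.098, 0.095], [0.396, 0.094, 0.095], [0.387, 0.32, 0.095]]
lid [0.472 0.425 0.014]
lid [0.471 0.43  0.014]
```

View pics/crop1.png

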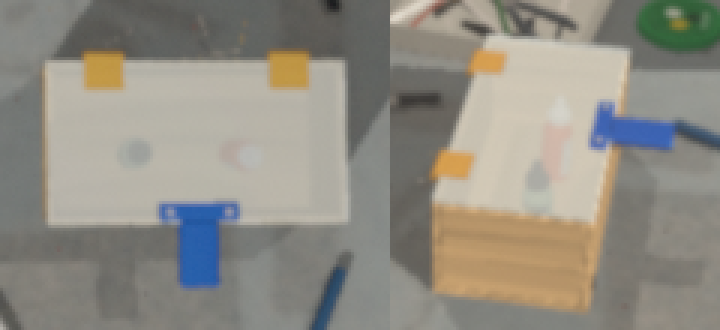

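```bash
python3 - <<'E'
from h import *
for p in ((320.3,254.5),(421,253.5),(320,200.5),(420,200.5)): print(atz("top",p,.095).round(3))
print("tongue end",atz("top",(371.5,275.5),.097).round(3))
print("cap org",atz("top",(388,232),.085).round(3),"grn",atz("top",(350,231),.085).round(3))
E
python3 -m pendant '[{"xyz":[0,0,0],"delta_rot":[0,0,0.97]},{"xyz":[0,0,0],"delta_rot":[0,0,0.97]},{"xyz":[0,0,0],"delta_rot":[0,0,0.97]},{"xyz":[0,0,0],"delta_rot":[0,0,0.97]},{"xyz":[0,0,0],"delta_rot":[0,0,0.97]}]' -1 40
python3 -m pendant '[{"xyz":[0.26,-0.95,0],"delta_rot":[0,0,0]},{"xyz":[0.26,-0.95,0],"delta_rot":[0,0,0]},{"xyz":[0.26,-0.95,0],"delta_rot":[0,0,0]},{"xyz":[0.26,-0.95,0],"delta_rot":[0,0,0]},{"xyz":[0.26,-0.95,0],"delta_rot":[0,0,0]}]'
```

```text
[0.434 0.322 0.095]
[0.44  0.096 0.095]
[0.555 0.325 0.095]
[0.56  0.098 0.095]
tongue end [0.39  0.208 0.097]
cap org [0.487 0.169 0.085] grn [0.488 0.256 0.085]
clock: 1.25
tcp_pos: [0.2163, -0.4784, 0.2047]
orientation: [3.142, 0.0, -0.002]
wrist_force: [-0.0, 0.3, -0.4]
width: 0.0854
gripper_force: 0.0
clock: 1.75
tcp_pos: [0.2682, -0.2868, 0.2047]
orientation: [3.141, -0.0, 0.001]
wrist_force: [0.4, -0.1, 0.8]
width: 0.0854
gripper_force: 0.0
```

```bash
python3 -m pendant '[{"xyz":[0.26,-0.95,0],"delta_rot":[0,0,0]},{"xyz":[0.26,-0.95,0],"delta_rot":[0,0,0]},{"xyz":[0.26,-0.95,0],"delta_rot":[0,0,0]},{"xyz":[0.26,-0.95,0],"delta_rot":[0,0,0]},{"xyz":[0.26,-0.95,0],"delta_rot":[0,0,0]}]' >/dev/null
python3 -m pendant '[{"xyz":[0.26,-0.95,0],"delta_rot":[0,0,0]},{"xyz":[0.26,-0.95,0],"delta_rot":[0,0,0]},{"xyz":[0.26,-0.95,0],"delta_rot":[0,0,0]},{"xyz":[0.26,-0.95,0],"delta_rot":[0,0,0]},{"xyz":[0.26,-0.95,0],"delta_rot":[0,0,0]}]'
python3 -m pendant '[{"xyz":[0.16,-0.58,0.4],"delta_rot":[0,0,0]},{"xyz":[0.16,-0.58,0.4],"delta_rot":[0,0,0]},{"xyz":[0.16,-0.58,0.4],"delta_rot":[0,0,0]},{"xyz":[0.16,-0.58,0.4],"delta_rot":[0,0,0]},{"xyz":[0.16,-0.58,0.4],"delta_rot":[0,0,0]}]'
python3 -c "
from h import *
snap('top','pics/t1.png');snap('side','pics/s1.png')
a=cv2.imread('pics/t1.png')[170:300,290:450];b=cv2.imread('pics/s1.png')[90:220,300:460]
cv2.imwrite('pics/crop2.png',cv2.resize(np.hstack([a,b]),None,fx=2.5,fy=2.5))
print(arm.get_state()['tcp_pos'],arm.get_state()['joint_positions'])"
```

```text
clock: 2.75
tcp_pos: [0.3717, 0.0937, 0.205]
orientation: [3.141, -0.001, 0.002]
wrist_force: [0.2, -1.4, 1.3]
width: 0.0855
gripper_force: 0.0
clock: 3.25
tcp_pos: [0.4035, 0.209, 0.1241]
orientation: [-3.142, -0.0, 0.002]
wrist_force: [-0.2, 0.1, 0.0]
width: 0.0854
gripper_force: 0.0
[0.40258169 0.20947663 0.12291427] [2.20382209e-01 2.47425502e-01 1.81498471e+00 4.21067540e-04
 1.08226323e+00 1.78722050e+00]
```

View pics/crop2.png

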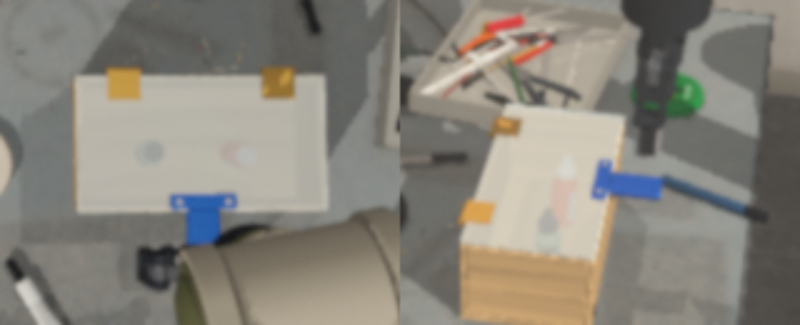

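The crop shows both fingers still open above the tongue: the near finger tip is at side pixel (399,152) and the tongue at (391,163). Nothing has been disturbed. I'll descend and pinch.

```bash
python3 -c "
from h import *
print(proj('side',(.403,.2515,.123)),proj('top',(.403,.26,.15)))"
python3 -m pendant '[{"xyz":[0.02,0,0.3],"delta_rot":[0,0,0]},{"xyz":[0,0,0.3],"delta_rot":[0,0,0]},{"xyz":[0,0,0.3],"delta_rot":[0,0,0]},{"xyz":[0,0,0.3],"delta_rot":[0,0,0]},{"xyz":[0,0,0],"delta_rot":[0,0,0]}]'
python3 -m pendant '[{"xyz":[0,0,0],"delta_rot":[0,0,0]},{"xyz":[0,0,0],"delta_rot":[0,0,0]},{"xyz":[0,0,0],"delta_rot":[0,0,0]},{"xyz":[0,0,0],"delta_rot":[0,0,0]},{"xyz":[0,0,0],"delta_rot":[0,0,0]}]' 0.6 30
python3 -m pendant '[{"xyz":[0,0,0],"delta_rot":[0,0,0]},{"xyz":[0,0,0],"delta_rot":[0,0,0]},{"xyz":[0,0,0],"delta_rot":[0,0,0]},{"xyz":[0,0,0],"delta_rot":[0,0,0]},{"xyz":[0,0,0],"delta_rot":[0,0,0]}]'
```

```text
[396.7829545 163.5762515] [351.04270016 272.07338756]
clock: 3.85
tcp_pos: [0.4035, 0.2073, 0.0761]
orientation: [3.141, 0.002, 0.001]
wrist_force: [-0.4, -0.4, -0.9]
width: 0.0856
gripper_force: 0.0
clock: 4.35
tcp_pos: [0.4042, 0.208, 0.0769]
orientation: [-3.142, -0.0, 0.002]
wrist_force: [0.1, -0.3, -0.2]
width: 0.0172
gripper_force: 0.0
clock: 4.85
tcp_pos: [0.4041, 0.2079, 0.0767]
orientation: [-3.142, -0.0, 0.002]
wrist_force: [0.5, -0.3, -0.3]
width: 0.0169
gripper_force: 0.0
```

```bash
python3 -c "
from h import *
snap('top','pics/t2.png');snap('side','pics/s2.png')
a=cv2.imread('pics/t2.png')[215:315,320:430];b=cv2.imread('pics/s2.png')[100:200,340:450]
cv2.imwrite('pics/crop3.png',cv2.resize(np.hstack([a,b]),None,fx=3.6,fy=3.6,interpolation=3))
print(proj('side',(.404,.208,.0767)),proj('side',(.404,.208,.093)),proj('top',(.404,.208,.093)))"
```

```text
[397.11858267 168.20582691] [397.71106871 162.71378717] [371.17889637 269.00986447]
```

View pics/crop3.png

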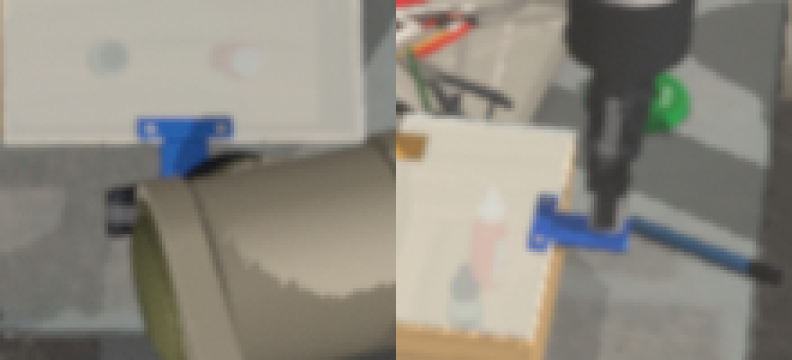

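The side crop shows the near finger tip at about (398,162), ending on the tongue's top face instead of passing beside it. The fingers therefore closed above the tongue, because the pads sit farther back when open. I'll reopen, go about 15 mm lower and pinch again.

```bash
python3 -m pendant '[{"xyz":[0,0,0],"delta_rot":[0,0,0]},{"xyz":[0,0,0],"delta_rot":[0,0,0]},{"xyz":[0,0,0],"delta_rot":[0,0,0]},{"xyz":[0,0,0],"delta_rot":[0,0,0]},{"xyz":[0,0,0],"delta_rot":[0,0,0]}]' -1 30
python3 -m pendant '[{"xyz":[0,0,0.1],"delta_rot":[0,0,0]},{"xyz":[0,0,0.1],"delta_rot":[0,0,0]},{"xyz":[0,0,0.1],"delta_rot":[0,0,0]},{"xyz":[0,0,0.1],"delta_rot":[0,0,0]},{"xyz":[0,0,0],"delta_rot":[0,0,0]}]'
python3 -m pendant '[{"xyz":[0,0,0],"delta_rot":[0,0,0]},{"xyz":[0,0,0],"delta_rot":[0,0,0]},{"xyz":[0,0,0],"delta_rot":[0,0,0]},{"xyz":[0,0,0],"delta_rot":[0,0,0]},{"xyz":[0,0,0],"delta_rot":[0,0,0]}]' 0.6 30
python3 -c "
from h import *
o=cv2.imread('pics/s0.png') if 0 else cv2.imread('pics/side0.png')
snap('side','pics/s3.png');b=cv2.imread('pics/s3.png')[100:200,340:450];o=o[100:200,340:450]
cv2.imwrite('pics/crop4.png',cv2.resize(np.hstack([b,o]),None,fx=3.6,fy=3.6,interpolation=3))"
```

```text
clock: 5.45
tcp_pos: [0.4041, 0.2079, 0.0767]
orientation: [-3.142, -0.0, 0.002]
wrist_force: [-0.4, -0.7, -0.4]
width: 0.0853
gripper_force: 0.0
clock: 5.95
tcp_pos: [0.4037, 0.2078, 0.0601]
orientation: [3.141, 0.001, 0.002]
wrist_force: [-0.3, -0.7, -0.4]
width: 0.0848
gripper_force: 0.0
clock: 6.45
tcp_pos: [0.4042, 0.2107, 0.0615]
orientation: [-3.136, -0.002, 0.001]
wrist_force: [-3.3, 20.7, 5.3]
width: 0.0293
gripper_force: 30.8
```

View pics/crop4.png

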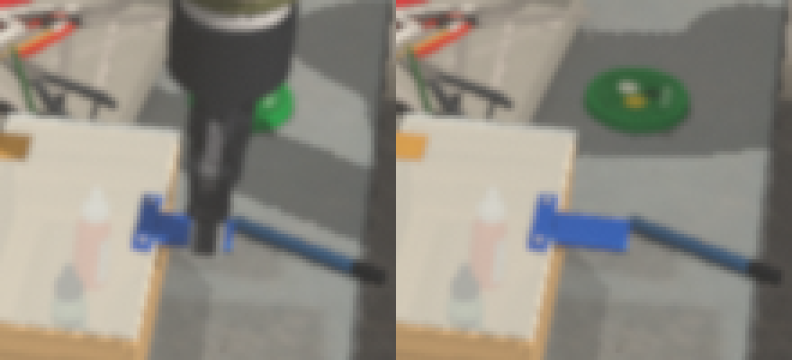

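The fingers now straddle the tongue, at 29 mm width and 31 N. I'll swing along the arc.

```bash
python3 -m pendant '[{"xyz":[0.06,-0.08,-0.69],"delta_rot":[0,0,0]},{"xyz":[0.18,-0.01,-0.66],"delta_rot":[0,0,0]},{"xyz":[0.30,-0.01,-0.62],"delta_rot":[0,0,0]},{"xyz":[0.41,-0.01,-0.56],"delta_rot":[0,0,0]},{"xyz":[0.50,-0.01,-0.48],"delta_rot":[0,0,0]}]'
```

```text
clock: 7.0
tcp_pos: [0.4623, 0.2124, 0.1821]
orientation: [3.141, 0.0, 0.002]
wrist_force: [5.0, -1.6, -8.6]
width: 0.0287
gripper_force: 30.2
```

```bash
python3 -m pendant '[{"xyz":[0.58,-0.015,-0.38],"delta_rot":[0,0,0]},{"xyz":[0.63,-0.015,-0.27],"delta_rot":[0,0,0]},{"xyz":[0.67,-0.015,-0.15],"delta_rot":[0,0,0]},{"xyz":[0.69,-0.015,-0.03],"delta_rot":[0,0,0]},{"xyz":[0.68,-0.015,0.09],"delta_rot":[0,0,0]}]'
python3 -m pendant '[{"xyz":[0,0,0],"delta_rot":[0,0,0]},{"xyz":[0,0,0],"delta_rot":[0,0,0]},{"xyz":[0,0,0],"delta_rot":[0,0,0]},{"xyz":[0,0,0],"delta_rot":[0,0,0]},{"xyz":[0,0,0],"delta_rot":[0,0,0]}]'
python3 -c "
from h import *
snap('side','pics/s4.png');snap('top','pics/t4.png')
a=cv2.imread('pics/t4.png')[130:270,290:450];b=cv2.imread('pics/s4.png')[50:230,260:420]
cv2.imwrite('pics/crop5.png',cv2.resize(np.hstack([a[:140],b[20:160]]),None,fx=2.5,fy=2.5,interpolation=3))"
```

```text
clock: 7.5
tcp_pos: [0.5939, 0.2156, 0.2129]
orientation: [3.141, -0.004, 0.001]
wrist_force: [0.0, -2.6, 9.4]
width: 0.0276
gripper_force: 28.8
clock: 8.0
tcp_pos: [0.5931, 0.2152, 0.2125]
orientation: [3.141, -0.004, 0.001]
wrist_force: [1.9, -5.2, 9.6]
width: 0.0259
gripper_force: 29.4
```

View pics/crop5.png

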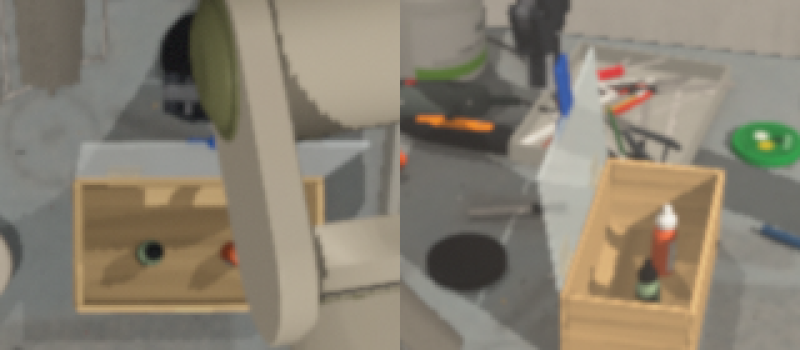

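The flap stands open, leaning back in both views: the sheet's top is at side (335,80) and the tongue at (327,105). I'll release it and retreat upward, then look at the bottles.

```bash
python3 -m pendant '[{"xyz":[0,0,0],"delta_rot":[0,0,0]},{"xyz":[0,0,0],"delta_rot":[0,0,0]},{"xyz":[0,0,0],"delta_rot":[0,0,0]},{"xyz":[0,0,0],"delta_rot":[0,0,0]},{"xyz":[0,0,0],"delta_rot":[0,0,0]}]' -0.5
python3 -m pendant '[{"xyz":[0,0,-0.5],"delta_rot":[0,0,0]},{"xyz":[0,0,-0.9],"delta_rot":[0,0,0]},{"xyz":[0,0,-0.9],"delta_rot":[0,0,0]},{"xyz":[-0.9,0,0],"delta_rot":[0,0,0]},{"xyz":[-0.9,0,0],"delta_rot":[0,0,0]}]'
python3 -m pendant '[{"xyz":[-0.9,0,0],"delta_rot":[0,0,0]},{"xyz":[-0.9,0,0],"delta_rot":[0,0,0]},{"xyz":[-0.9,0,0],"delta_rot":[0,0,0]},{"xyz":[0,0,0],"delta_rot":[0,0,0]},{"xyz":[0,0,0],"delta_rot":[0,0,0]}]'
python3 - <<'E'
from h import *
snap('side','pics/s5.png');snap('top','pics/t5.png')
for n in ("top","side"):
    for q in ("bottle_orange_mid","bottle_green_mid","lid_top","flap"):
        for m in masks_of(n,q)[:2]:
            ys,xs=np.nonzero(m["pixels"]); print(n,q,round(m["confidence"],2),m["bbox"],len(xs),xs.mean().round(1),ys.mean().round(1))
    im=cv2.imread(f"pics/{n[0]}5.png"); h=cv2.cvtColor(im,cv2.COLOR_BGR2HSV)
    m=cv2.inRange(h,(2,170,110),(12,255,255)); k,l,st,c=cv2.connectedComponentsWithStats(m)
    for i in range(1,k):
        if st[i,4]>15 and 300<c[i][0]<430 and 130<c[i][1]<260: print(n,"orange",st[i],c[i])
a=cv2.imread('pics/t5.png')[130:280,250:440];b=cv2.imread('pics/s5.png')[80:230,270:420]
cv2.imwrite('pics/crop6.png',cv2.resize(np.hstack([a,b]),None,fx=2.3,fy=2.3,interpolation=3))
E
```

```text
clock: 8.6
tcp_pos: [0.592, 0.2161, 0.2105]
orientation: [3.142, 0.0, 0.002]
wrist_force: [0.6, 0.3, -0.2]
width: 0.0638
gripper_force: 0.0
clock: 9.1
tcp_pos: [0.5199, 0.2159, 0.3031]
orientation: [-3.141, -0.002, 0.001]
wrist_force: [0.5, 0.1, -0.4]
width: 0.0637
gripper_force: 0.0
clock: 9.6
tcp_pos: [0.412, 0.2159, 0.3032]
orientation: [-3.141, -0.001, 0.002]
wrist_force: [1.1, 0.0, -0.2]
width: 0.0641
gripper_force: 0.0
top bottle_orange_mid 0.47 [377.2, 227.4, 15.4, 11.9] 99 384.0 232.0
top bottle_green_mid 0.48 [345.3, 225.2, 10.5, 8.1] 84 349.3 231.3
top lid_top 0.71 [259.7, 222.5, 36.2, 30.2] 907 277.0 236.2
top lid_top 0.65 [206.9, 225.6, 33.9, 34.6] 981 223.1 241.1
top flap 0.89 [322.6, 166.2, 115.4, 34.7] 2628 375.4 187.9
side bottle_orange_mid 0.55 [357.6, 154.3, 11.8, 26.0] 202 365.2 167.3
side lid_top 0.97 [332.9, 236.3, 35.4, 32.2] 1022 350.0 252.3
side lid_top 0.71 [321.3, 283.1, 44.5, 38.5] 1360 343.5 301.9
side flap 0.87 [305.3, 92.0, 37.4, 90.9] 1992 323.6 135.4
```

View pics/crop6.png

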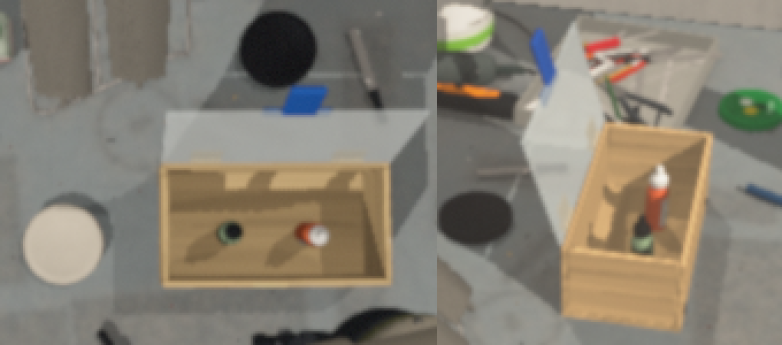

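The crop shows the box open with the flap leaning back. The orange bottle's cap is at top (388.7,232.6), the green bottle at (350,231), and the lid at (277,236).

Run:
```python
from h import *
print("top cap",atz("top",(388.5,232.5),.085).round(4),"mid",atz("top",(384.5,232),.045).round(4))
print("side bbox ctr",atz("side",(364.5,167.3),.045).round(4))
for y in (.165,.17,.175):
  print(y,[proj(n,(.488,y,z)).round(1).tolist() for n in("top","side") for z in (.085,.0455,.006)])
im=cv2.imread("pics/t5.png"); g=cv2.cvtColor(im,cv2.COLOR_BGR2HSV)
w=cv2.inRange(g[222:244,375:400],(0,0,165),(180,70,255)); ys,xs=np.nonzero(w); print(len(xs),xs.mean()+375,ys.mean()+222)
l=masks_of("top","lid_top")[0]["pixels"]; (c,r)=cv2.minEnclosingCircle(np.argwhere(l)[:,::-1].astype(np.float32)); print(c,r,atz("top",c,.014))
```

```text
top cap [0.4859 0.1677 0.085 ] mid [0.4866 0.1685 0.045 ]
side bbox ctr [0.4861 0.1809 0.045 ]
0.165 [[389.7, 231.6], [386.0, 231.4], [382.6, 231.3], [365.5, 150.4], [364.9, 163.3], [364.3, 175.5]]
0.17 [[387.5, 231.6], [383.9, 231.4], [380.6, 231.3], [365.2, 151.6], [364.5, 164.4], [363.9, 176.7]]
0.175 [[385.3, 231.5], [381.8, 231.4], [378.6, 231.2], [364.8, 152.8], [364.2, 165.6], [363.6, 177.9]]
39 388.0 233.02564102564102
(277.0853576660156, 235.9146270751953) 17.3618221282959 [0.4721039  0.42526648 0.014     ]
```

```bash
python3 -m pendant '[{"xyz":[0.62,0.375,0],"delta_rot":[0,0,0]},{"xyz":[0.62,0.375,0],"delta_rot":[0,0,0]},{"xyz":[0.62,0.375,0.5],"delta_rot":[0,0,0]},{"xyz":[0,0,0.9],"delta_rot":[0,0,0]},{"xyz":[0,0,0.9],"delta_rot":[0,0,0]}]'
python3 -m pendant '[{"xyz":[0,0,0.9],"delta_rot":[0,0,0]},{"xyz":[0,0,0.9],"delta_rot":[0,0,0]},{"xyz":[0,0,0.7],"delta_rot":[0,0,0]},{"xyz":[0,0,0],"delta_rot":[0,0,0]},{"xyz":[0,0,0],"delta_rot":[0,0,0]}]'
```

```text
clock: 10.65
tcp_pos: [0.4871, 0.1704, 0.2094]
orientation: [-3.142, -0.001, 0.0]
wrist_force: [0.1, 0.2, -0.5]
width: 0.0643
gripper_force: 0.0
clock: 11.15
tcp_pos: [0.487, 0.1709, 0.1116]
orientation: [-3.142, -0.001, 0.002]
wrist_force: [0.3, 0.5, 0.3]
width: 0.0638
gripper_force: 0.0
```

```bash
python3 -m pendant '[{"xyz":[0,0,0.5],"delta_rot":[0,0,0]},{"xyz":[0,0,0.5],"delta_rot":[0,0,0]},{"xyz":[0,0,0.5],"delta_rot":[0,0,0]},{"xyz":[0,0,0.5],"delta_rot":[0,0,0]},{"xyz":[0,0,0],"delta_rot":[0,0,0]}]'
python3 -c "
from h import *
snap('side','pics/s6.png');b=cv2.imread('pics/s6.png')[90:210,300:420]
cv2.imwrite('pics/crop7.png',cv2.resize(b,None,fx=4,fy=4,interpolation=3))"
```

```text
clock: 11.65
tcp_pos: [0.4865, 0.1708, 0.0306]
orientation: [3.141, 0.001, 0.002]
wrist_force: [0.4, -0.7, 0.1]
width: 0.0642
gripper_force: 0.0
```

View pics/crop7.png

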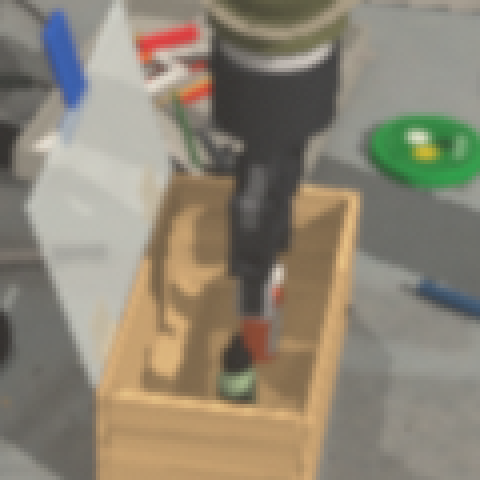

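The side crop shows the finger lined up with the bottle, but the tip at about row 169 is still near the top of the orange body. I'll go 12 mm lower, which still keeps the hand above the rim, and then close.

```bash
python3 -m pendant '[{"xyz":[0,0,0.1],"delta_rot":[0,0,0]},{"xyz":[0,0,0.1],"delta_rot":[0,0,0]},{"xyz":[0,0,0.1],"delta_rot":[0,0,0]},{"xyz":[0,0,0],"delta_rot":[0,0,0]},{"xyz":[0,0,0],"delta_rot":[0,0,0]}]'
python3 -m pendant '[{"xyz":[0,0,0],"delta_rot":[0,0,0]},{"xyz":[0,0,0],"delta_rot":[0,0,0]},{"xyz":[0,0,0],"delta_rot":[0,0,0]},{"xyz":[0,0,0],"delta_rot":[0,0,0]},{"xyz":[0,0,0],"delta_rot":[0,0,0]}]' 0.7 25
python3 -m pendant '[{"xyz":[0,0,0],"delta_rot":[0,0,0]},{"xyz":[0,0,0],"delta_rot":[0,0,0]},{"xyz":[0,0,0],"delta_rot":[0,0,0]},{"xyz":[0,0,0],"delta_rot":[0,0,0]},{"xyz":[0,0,0],"delta_rot":[0,0,0]}]'
```

```text
clock: 12.2
tcp_pos: [0.4866, 0.1709, 0.0188]
orientation: [-3.142, -0.0, 0.002]
wrist_force: [0.2, -0.8, 0.1]
width: 0.0643
gripper_force: 0.0
clock: 12.7
tcp_pos: [0.4867, 0.1708, 0.0189]
orientation: [3.142, -0.0, 0.002]
wrist_force: [-0.3, -0.8, 2.7]
width: 0.0223
gripper_force: 24.5
clock: 13.2
tcp_pos: [0.4867, 0.1708, 0.0188]
orientation: [3.142, -0.0, 0.002]
wrist_force: [-0.3, -1.4, 3.5]
width: 0.0226
gripper_force: 24.6
```

```bash
python3 -m pendant '[{"xyz":[0,0,-0.3],"delta_rot":[0,0,0]},{"xyz":[0,0,-0.6],"delta_rot":[0,0,0]},{"xyz":[0,0,-0.8],"delta_rot":[0,0,0]},{"xyz":[0,0,-0.9],"delta_rot":[0,0,0]},{"xyz":[0,0,-0.7],"delta_rot":[0,0,0]}]'
python3 - <<'E'
from h import *
snap('side','pics/s7.png')
for q in ("bottle_orange_mid","bottle_green_mid"):
    for m in masks_of("side",q)[:1]: print(q,m["confidence"],m["bbox"])
print([proj("side",(.487,.171,.0455+.132+d)).round(1).tolist() for d in(-.0395,0,.0395)])
E
```

```text
clock: 13.7
tcp_pos: [0.4866, 0.171, 0.1533]
orientation: [-3.141, -0.001, 0.002]
wrist_force: [0.8, 0.6, -0.3]
width: 0.0225
gripper_force: 24.6
bottle_green_mid 0.42 [354.1, 173.9, 9.7, 20.3]
[[366.4, 133.7], [367.1, 119.4], [367.9, 104.4]]
```

```bash
python3 -c "
from h import *
b=cv2.imread('pics/s7.png'); h=cv2.cvtColor(b,cv2.COLOR_BGR2HSV); m=cv2.inRange(h,(2,150,80),(13,255,255)); m[:, :330]=0; m[:,400:]=0; m[:90]=0;m[200:]=0
k,l,st,c=cv2.connectedComponentsWithStats(m); print([ (s.tolist()) for s in st[1:] if s[4]>4])
cv2.imwrite('pics/crop8.png',cv2.resize(b[80:200,310:430],None,fx=4,fy=4,interpolation=3))"
```

```text
[[335, 102, 3, 3, 6], [345, 109, 12, 6, 26], [364, 125, 5, 11, 49]]
```

View pics/crop8.png

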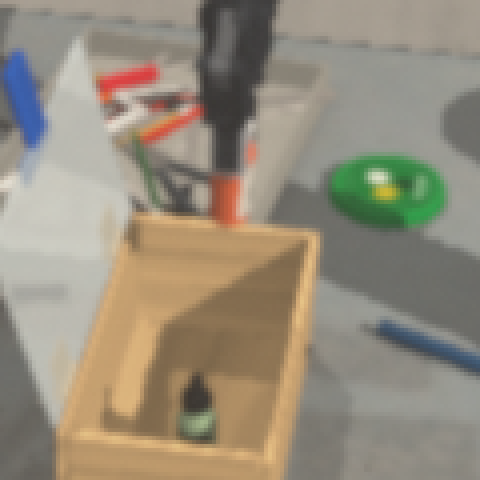

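The crop shows the orange bottle hanging upright in the fingers with its bottom at about (367,136), the green bottle still standing in the box, and the flap open. I'll carry it over to the lid.

```bash
python3 -m pendant '[{"xyz":[-0.03,-0.5,0],"delta_rot":[0,0,0]},{"xyz":[-0.04,-0.65,0],"delta_rot":[0,0,0]},{"xyz":[-0.04,-0.7,0],"delta_rot":[0,0,0]},{"xyz":[-0.04,-0.7,0],"delta_rot":[0,0,0]},{"xyz":[-0.04,-0.7,0],"delta_rot":[0,0,0]}]'
python3 -m pendant '[{"xyz":[-0.04,-0.7,0],"delta_rot":[0,0,0]},{"xyz":[-0.04,-0.7,0],"delta_rot":[0,0,0]},{"xyz":[-0.04,-0.7,0],"delta_rot":[0,0,0]},{"xyz":[-0.04,-0.65,0],"delta_rot":[0,0,0]},{"xyz":[-0.03,-0.45,0],"delta_rot":[0,0,0]}]'
python3 -m pendant '[{"xyz":[0,0,0.6],"delta_rot":[0,0,0]},{"xyz":[0,0,0.6],"delta_rot":[0,0,0]},{"xyz":[0,0,0.6],"delta_rot":[0,0,0]},{"xyz":[0,0,0.6],"delta_rot":[0,0,0]},{"xyz":[0,0,0],"delta_rot":[0,0,0]}]'
python3 - <<'E'
from h import *
T=arm.get_state()['tcp_pos']; print(T)
im={n:cv2.cvtColor(snap(n,f'pics/{n}8.png'),cv2.COLOR_RGB2HSV) for n in("side","top")}
m=cv2.inRange(im["side"],(2,150,80),(13,255,255))[180:300,320:390]
k,l,st,c=cv2.connectedComponentsWithStats(m); print([((s[:5]+[320,180,0,0,0]).tolist()) for s in st[1:] if s[4]>4])
b=.006+T[2]-.0188
print("bottom exp",proj("side",(T[0],T[1],b)),"sleeve .056",proj("side",(T[0],T[1],b+.056)))
for m in masks_of("side","lid_top")[:3]: print(m["bbox"],m["confidence"])
for n,p in(("top",(277,236)),("side",(350,249))): print(atz(n,p,.014).round(3))
E
```

```text
clock: 14.35
tcp_pos: [0.4778, 0.3017, 0.1493]
orientation: [3.141, 0.003, 0.001]
wrist_force: [0.3, 0.1, 0.1]
width: 0.0222
gripper_force: 24.6
clock: 14.85
tcp_pos: [0.4699, 0.4301, 0.149]
orientation: [3.14, 0.003, 0.002]
wrist_force: [0.5, 0.4, -1.3]
width: 0.0226
gripper_force: 24.6
clock: 15.35
tcp_pos: [0.4686, 0.4274, 0.0502]
orientation: [3.137, 0.007, 0.001]
wrist_force: [-0.9, -0.5, -0.9]
width: 0.0225
gripper_force: 24.6
[0.46858192 0.42738283 0.050185  ]
[[348, 236, 6, 8, 40]]
bottom exp [351.57245489 240.80646549] sleeve .056 [352.16005468 221.92975562]
[332.2, 236.9, 36.3, 30.7] 0.95
[270.1, 164.5, 33.4, 23.3] 0.91
[322.8, 283.3, 43.1, 39.1] 0.7
[0.472 0.425 0.014]
[0.471 0.43  0.014]
```

```bash
python3 -m pendant '[{"xyz":[0.05,0,0.18],"delta_rot":[0,0,0]},{"xyz":[0,0,0.18],"delta_rot":[0,0,0]},{"xyz":[0,0,0.14],"delta_rot":[0,0,0]},{"xyz":[0,0,0],"delta_rot":[0,0,0]},{"xyz":[0,0,0],"delta_rot":[0,0,0]}]'
```

```text
clock: 16.0
tcp_pos: [0.4729, 0.4288, 0.0347]
orientation: [3.142, 0.0, 0.002]
wrist_force: [-0.7, 0.7, 0.2]
width: 0.0228
gripper_force: 24.6
```

```bash
python3 -m pendant '[{"xyz":[0,0,0.05],"delta_rot":[0,0,0]},{"xyz":[0,0,0.05],"delta_rot":[0,0,0]},{"xyz":[0,0,0.05],"delta_rot":[0,0,0]},{"xyz":[0,0,0],"delta_rot":[0,0,0]},{"xyz":[0,0,0],"delta_rot":[0,0,0]}]'
```

```text
clock: 16.5
tcp_pos: [0.4729, 0.4288, 0.0287]
orientation: [3.142, 0.0, 0.002]
wrist_force: [-0.0, -0.7, -0.5]
width: 0.0224
gripper_force: 24.6
```

```bash
python3 -m pendant '[{"xyz":[0,0,0.025],"delta_rot":[0,0,0]},{"xyz":[0,0,0],"delta_rot":[0,0,0]},{"xyz":[0,0,0],"delta_rot":[0,0,0]},{"xyz":[0,0,0.025],"delta_rot":[0,0,0]},{"xyz":[0,0,0],"delta_rot":[0,0,0]}]'
```

```text
clock: 17.0
tcp_pos: [0.473, 0.4289, 0.0268]
orientation: [-3.141, -0.0, 0.002]
wrist_force: [-0.0, 0.2, -0.1]
width: 0.0226
gripper_force: 24.7
```

```bash
python3 -m pendant '[{"xyz":[0,0,0.02],"delta_rot":[0,0,0]},{"xyz":[0,0,0],"delta_rot":[0,0,0]},{"xyz":[0,0,0],"delta_rot":[0,0,0]},{"xyz":[0,0,0.02],"delta_rot":[0,0,0]},{"xyz":[0,0,0],"delta_rot":[0,0,0]}]'
```

```text
clock: 17.5
tcp_pos: [0.4737, 0.429, 0.0265]
orientation: [-3.141, -0.002, 0.002]
wrist_force: [-1.6, -2.5, 9.3]
width: 0.0234
gripper_force: 25.7
```

```bash
python3 -m pendant '[{"xyz":[0,0,-0.03],"delta_rot":[0,0,0]},{"xyz":[0,0,0],"delta_rot":[0,0,0]},{"xyz":[0,0,0],"delta_rot":[0,0,0]},{"xyz":[0,0,0],"delta_rot":[0,0,0]},{"xyz":[0,0,0],"delta_rot":[0,0,0]}]'
python3 -m pendant '[{"xyz":[0,0,0],"delta_rot":[0,0,0]},{"xyz":[0,0,0],"delta_rot":[0,0,0]},{"xyz":[0,0,0],"delta_rot":[0,0,0]},{"xyz":[0,0,0],"delta_rot":[0,0,0]},{"xyz":[0,0,0],"delta_rot":[0,0,0]}]' -0.4
python3 -m pendant '[{"xyz":[0,0,-0.3],"delta_rot":[0,0,0]},{"xyz":[0,0,-0.6],"delta_rot":[0,0,0]},{"xyz":[0,0,-0.9],"delta_rot":[0,0,0]},{"xyz":[0,0,-0.9],"delta_rot":[0,0,0]},{"xyz":[0,0,-0.9],"delta_rot":[0,0,0]}]'
python3 -m pendant '[{"xyz":[-0.9,0,-0.5],"delta_rot":[0,0,0]},{"xyz":[-0.9,0,0],"delta_rot":[0,0,0]},{"xyz":[-0.9,0,0],"delta_rot":[0,0,0]},{"xyz":[0,0,0],"delta_rot":[0,0,0]},{"xyz":[0,0,0],"delta_rot":[0,0,0]}]'
python3 - <<'E'
from h import *
for n in ("side","top"):
    im=snap(n,f'pics/{n}9.png'); h=cv2.cvtColor(im,cv2.COLOR_RGB2HSV)
    r=(190,290,310,400) if n=="side" else (200,270,240,320)
    m=cv2.inRange(h,(2,150,80),(13,255,255))[r[0]:r[1],r[2]:r[3]]
    k,l,st,c=cv2.connectedComponentsWithStats(m); print(n,[(s[:5]+[r[2],r[0],0,0,0]).tolist() for s in st[1:] if s[4]>4])
    for q in ("bottle_orange_mid","bottle_green_mid","lid_top","flap"):
        for d in masks_of(n,q)[:2]: print(n,q,round(d["confidence"],2),d["bbox"])
    print([proj(n,(.473,.429,z)).round(1).tolist() for z in (.014,.070,.093)])
E
```

```text
clock: 18.0
tcp_pos: [0.4732, 0.4289, 0.0266]
orientation: [-3.141, -0.001, 0.002]
wrist_force: [-0.3, -1.2, 5.9]
width: 0.0225
gripper_force: 25.2
clock: 18.5
tcp_pos: [0.4729, 0.4289, 0.0262]
orientation: [3.142, 0.0, 0.002]
wrist_force: [-0.5, -0.7, -1.2]
width: 0.0597
gripper_force: 0.0
clock: 19.0
tcp_pos: [0.4728, 0.4288, 0.1728]
orientation: [-3.141, -0.001, 0.002]
wrist_force: [0.3, -0.4, 1.0]
width: 0.0599
gripper_force: 0.0
clock: 19.5
tcp_pos: [0.3649, 0.4289, 0.1915]
orientation: [-3.141, -0.002, 0.002]
wrist_force: [1.0, 0.1, 0.1]
width: 0.0599
gripper_force: 0.0
side [[346, 234, 10, 18, 109]]
side bottle_green_mid 0.49 [353.4, 177.8, 10.6, 15.0]
side lid_top 0.96 [267.3, 162.5, 35.4, 23.7]
side lid_top 0.62 [331.2, 234.1, 37.2, 32.5]
side flap 0.84 [306.1, 91.0, 37.3, 93.6]
[[349.2, 248.5], [349.7, 230.2], [349.9, 222.3]]
top []
top bottle_orange_mid 0.65 [317.2, 168.4, 119.6, 89.1]
top bottle_green_mid 0.42 [344.9, 225.7, 12.0, 9.8]
top lid_top 0.93 [352.2, 135.8, 38.2, 37.6]
top lid_top 0.9 [260.5, 222.5, 33.2, 33.0]
top flap 0.79 [320.4, 166.7, 115.7, 35.9]
[[275.6, 235.5], [273.6, 236.0], [272.8, 236.2]]
```

The colour box of the bottle in the side view (346–356, 234–252) matches an upright bottle centred on the lid. The flap and green bottle are unchanged and the hand is clear, so I'm handing the job in.

```bash
python3 -c "
from cell import ticket
print(ticket.job_done())"
```

```text
the job is handed in; nothing more can be done
None
```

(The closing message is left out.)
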